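Wipe copper offcuts off the filter cutting plate

TASK

Pick up the scraper block and wipe all five copper offcuts off the white cutting plate into the steel trough at its end, without touching the offcuts with the gripper. Then put the scraper back, standing upright on the middle of its black rubber pad, and leave the stand, the probe and the tweezers where they are.

Things in the scene. Friction and masses are not known exactly. Their poses are not given: they have to be found in the camera images.
- plate: Fixed unit 166 (x) by 270 (y) mm, origin at the centre of its underside. White flat cutting surface 32 mm above the shelf, y = -55 to +135 mm, 154 mm wide between two aluminium rims along its sides (6 mm wide, 6 mm high, at x = +-80 mm), open at both ends. The steel trough joins its -y end, y = -55 to -131 mm; trough walls 4 to 6 mm thick, tops 38 mm above the shelf.
- trough (a point): Centre of the steel trough's inner floor, axes as the plate; open on top, inside 154 mm (x) by 76 mm (y), floor 6 mm above the shelf and 26 mm below the cutting surface.
- pad: Fixed black rubber rest pad, 160 (x) by 100 (y) mm, 6 mm thick, origin at the centre of its underside.
- scraper: Loose scraper block of about 150 g, origin at the centre of its flat underside, z up. Blue foot 100 mm (x, the wiping width) by 30 mm (y) by 24 mm high; on it a yellow grip 60 mm (x) by 22 mm thick (y), from 24 to 74 mm high: grasp it from above across y. It starts standing on the rest pad.
- chip1: Loose copper offcut, flat block 18 x 14 x 6 mm, origin at the centre of its underside, lying on the cutting surface, within 70 mm of the plate's middle line and between y = -35 and +90 mm in the plate's frame.
- chip2: Loose copper offcut, flat block 20 x 12 x 6 mm, origin at the centre of its underside, lying on the cutting surface, within 70 mm of the plate's middle line and between y = -35 and +90 mm in the plate's frame.
- chip3: Loose copper offcut, flat block 16 x 16 x 7 mm, origin at the centre of its underside, lying on the cutting surface, within 70 mm of the plate's middle line and between y = -35 and +90 mm in the plate's frame.
- chip4: Loose copper offcut, flat block 18 x 13 x 6 mm, origin at the centre of its underside, lying on the cutting surface, within 70 mm of the plate's middle line and between y = -35 and +90 mm in the plate's frame.
- chip5: Loose copper offcut, flat block 16 x 14 x 7 mm, origin at the centre of its underside, lying on the cutting surface, within 70 mm of the plate's middle line and between y = -35 and +90 mm in the plate's frame.
- stand: Bystander: milky acrylic slotted stand 60 x 120 mm, about 100 mm tall, holding a purple arrow marker, a copper wedge and an aluminium square; origin at the centre of its underside.
- probe: Bystander: black survey meter probe lying along its y, 162 mm long, 48 mm thick; origin at its underside.
- tweezers: Bystander: stainless tweezers lying along their y, about 130 mm long, 7 mm thick; origin at the underside.
Things that resemble listed ones, but are neither listed nor needed, are in the scene too. Leave any red look-alike of the chip2 alone.

How it is judged:
By the outcome, as a careful person would: the job done as asked, in the order asked, and still so for the second after the job is handed in, with the robot touching nothing.
It also fails if it takes over 64 s, if anything falls off the work surface, if the arm or the gripper's body presses on something with over 40 N, if the wrist force passes 120 N, or if a joint passes its speed limit or range.

ROBOT

A 6-joint arm with a two-finger parallel gripper is mounted at the origin on the work surface. World frame = base frame: x ahead of the robot, y to its left, z up, the work surface at z = 0. Lengths are in m, angles in rad, forces in N, time in s.
With the tool pointing down it reaches from about 0.225 to 0.875 m from the base axis. Payload 3.4 kg.
Tool frame: the origin (TCP) lies at the very end of the fingers, on their centre line; the grasp point (between the pads) lies 19 mm behind it (grip_depth is the distance from the TCP to the grasp point, in m); x points along the fingers, z is the direction in which the jaws open and shut, and the axes are right-handed (so a half turn about x gives the same grasp; the last joint's range is limited). The gripper opens to 85 mm and grips with 20 to 120 N. Pads are 22 mm wide; open, the fingers measure 114 mm over their backs; the gripper's body (76 mm by 85 mm) begins 54 mm behind the grasp point. The pads swing forward as they close: fully open they stand 13 mm farther back than shut.
Start: joints at [1.182, 0.276, 1.505, -0, 1.361, -0.121], TCP at [0.152, 0.555, 0.231] pointing down, gripper open.
Joint ranges: [-2.89, 2.89], [-0.75, 2.08], [0.22, 2.7], [-1.18, 4.32], [0.11, 2.71], [-2.7, 2.7]. Speed limits (rad/s): [2.57, 2.57, 3.14, 3.14, 3.14, 3.14].

INTERFACE

Orientations are given as a unit quaternion [w, x, y, z].
In Python, from rig import get_state, get_image, sign_off, grip_depth gives the robot as it stands. The module is installed in compiled form; this text tells all that it offers.
- The arm moves only by the tool arm_command, never from a script. Its argument "series" is a list of rows, each an object with "dp": the shift along the tool's x, y, z scaled (see below), a list of three; "angular": the turn, a rotation vector about the tool's x, y, z scaled (see below), a list of three; "gripper": the finger opening in mm, from 0 to 85.4. A call has exactly 8 rows; each row shifts and turns the pose as measured when the row begins, along the tool's axes as they then stand; what a row does not reach is not made up. The controller multiplies each number of a shift by 0.12 m and each number of a turn by 90 degrees. A row lasts 1/8 s, in which the tool goes at most 62.5 mm and 10.7 degrees, less where a joint would pass 70% of its speed; a pose out of reach is approached as far as the arm can. A call with a number of a shift or a turn outside -1 to 1 is refused whole. A call with a gripper value outside its range is refused whole. The fingers move at their own pace and stop on an object; "grip_force" is the grip in N (left out, the last holds). Time passes only in rows, so rows that do not move let the fingers close, or fill a call up. It gives the time, the measured TCP pose, the force and the opening at its end, in the units of the state.
- get_state(): the state, without advancing time (a new reading comes with each control period).
- get_image(name): name is "side" or "top" or "wrist"; returns a dict with "image" (420x560x3 uint8, blue, green, red), "depth" (420x560 float32, m along the optical axis (not along the pixel's ray), 0 where there is no reading), "mtx" (3x3 intrinsics, pixels), "k1" (the pictures are not rectified: a ray, as slopes to the right and down, at radius r is drawn at 1 + k1 r^2 times it, then the intrinsics apply), "view" (4x4, takes a point from world to camera coordinates); the wrist camera has in their place "mount" (4x4, takes a point from camera to tool coordinates, whose origin is the TCP and whose axes are the tool frame's). Camera axes: x right, y up, looking along -z (the intrinsics and any distortion apply to the point x, -y, -z); pixel columns grow to the right and rows downward; lengths in m; the calibration is good to about 2 mm. A picture is of the moment at which its call begins: read the wrist's pose just before it.
- sign_off(): hands the job in, once; it reports no verdict.
The state is a dict: "clock": time; "qpos": joint angles; "qd": joint speeds; "effort": joint torques, N m; "position": TCP position; "ee_rot": TCP orientation; "contact_force": force on the tool from outside, world axes, zero at the start; "moment": the same for the moment, N m; "width": finger opening in m.
Only numpy, scipy, OpenCV 4.12 (cv2) and the standard library are available. Lean on these libraries where they do the work, as an engineer would, in place of code of your own. Each camera call takes 0.05 s, during which the arm holds its last target. There are 200 camera calls.

## Working session

There is one attempt and no reset: what is moved stays moved. The work goes in short steps, Python scripts to look and compute and a tool call to move; the robot and the scene stay as the last step left them, time stands still between calls to the robot, and variables do not carry over. Pictures are saved under pics/ and viewed, about 8 in all and at most 12, crops included, and the job is handed in when it is done.

Besides the shell and the picture viewer there is one more tool, called after "Call:" as a command line: name --argument value ..., lists and objects as JSON in quotes. arm_command: Moves the arm, as the interface text tells. Its arguments: {"type":"object","properties":{"series":{"type":"array","items":{"type":"object","properties":{"dp":{"type":"array","items":{"type":"number"}},"angular":{"type":"array","items":{"type":"number"}},"gripper":{"type":"number"}}}},"grip_force":{"type":"number"}},"required":["series"]}

```bash
mkdir -p pics
cat > h.py <<'E'
import numpy as np, cv2
from rig import get_state, get_image, sign_off, grip_depth
from scipy.spatial.transform import Rotation as R
def rot(q): return R.from_quat([q[1],q[2],q[3],q[0]]).as_matrix()
def cloud(d,st=None):
    "world xyz per pixel"
    h,w=d["depth"].shape; K=d["mtx"]; k=d["k1"]
    u,v=np.meshgrid(np.arange(w),np.arange(h))
    a=cv2.undistortPoints(np.stack([u,v],-1).reshape(-1,1,2).astype(np.float64),K,np.array([k,0,0,0.])).reshape(h,w,2)
    z=d["depth"]; P=np.stack([a[...,0]*z,-a[...,1]*z,-z,np.ones_like(z)],-1)
    if "view" in d: T=np.linalg.inv(d["view"])
    else:
        T=np.eye(4);T[:3,:3]=rot(st["ee_rot"]);T[:3,3]=st["position"];T=T@d["mount"]
    X=(P@T.T)[...,:3]; X[z==0]=np.nan
    return X
E
python3 - <<'E'
from h import *
s=get_state();print(s,grip_depth)
for n in("top","side"):
    d=get_image(n);cv2.imwrite(f"pics/{n}0.png",d["image"]);np.savez(f"{n}0.npz",img=d["image"],X=cloud(d))
E
```

```text
{'clock': 0.0, 'qpos': array([ 1.18199257e+00,  2.76578149e-01,  1.50611857e+00, -2.46330178e-05,
        1.36069304e+00, -1.20964677e-01]), 'qd': array([ 0.0001981 , -0.00115435, -0.00094   , -0.00139574, -0.00179974,
        0.0017321 ]), 'effort': array([ 4.46206031e-04, -4.16768503e+01, -2.45811260e+01,  1.39409835e-04,
        1.10414889e-02, -1.17585293e-05]), 'position': array([0.15196773, 0.55401395, 0.23045512]), 'ee_rot': array([ 0.56173782, -0.42909339,  0.56282528,  0.42843573]), 'contact_force': array([ 0.43988045, -0.2652714 ,  0.10477894]), 'moment': array([ 0.04264085, -0.00400874, -0.02267747]), 'width': 0.0852369197262821} 0.0187
```

View pics/top0.png

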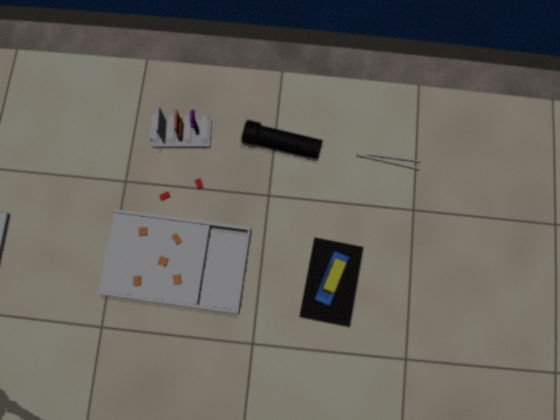

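View pics/side0.png

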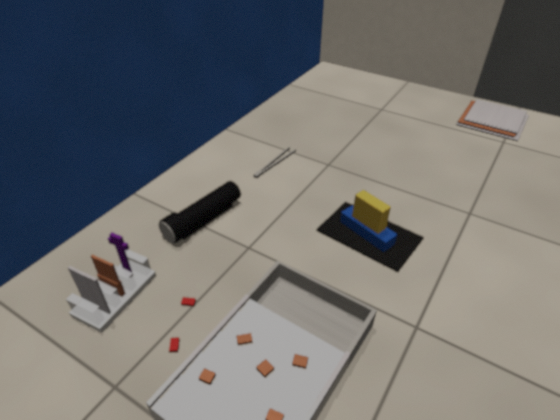

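The pictures show five copper chips on the plate, in the top view at (143,231), (177,239), (163,261), (137,281) and (177,280). Two red look-alikes lie off the plate at (164,196) and (199,184). The only scraper is at (333,278), on the black pad, and the trough is at (225,265), the plate's right end. The stand, probe and tweezers are along the top. Next I measure.

Run:
```python
from h import *
z=np.load("top0.npz");img=z["img"];X=z["X"]
hsv=cv2.cvtColor(img,cv2.COLOR_BGR2HSV);H,S,V=cv2.split(hsv)
def rep(n,m,minA=15):
    c,l,st,ce=cv2.connectedComponentsWithStats(m.astype(np.uint8))
    for i in range(1,c):
        if st[i,4]<minA: continue
        P=X[l==i];P=P[np.isfinite(P[:,2])]
        r=cv2.minAreaRect((P[:,:2]*1000).astype(np.float32))
        print(n,ce[i].round(),st[i,4],"mean",P.mean(0).round(4),"rect",np.round(r[0],1),np.round(r[1],1),round(r[2],1),"zmed",np.median(P[:,2]).round(4))
rep("yellow",(H>20)&(H<35)&(S>180)&(V>80))
rep("blue",(H>100)&(H<125)&(S>150)&(X[...,2]>0.01)&(X[...,2]<0.08))
rep("orange",(H>4)&(H<19)&(S>110)&(V>90))
rep("red",((H<4)|(H>175))&(S>150)&(V>70))
u,v=np.meshgrid(np.arange(560),np.arange(420))
rep("pad",(V<45)&(u>290)&(u<370)&(v>230)&(v<335)&(X[...,2]<0.02)&(X[...,2]>-.01),200)
box=(u>90)&(u<260)&(v>200)&(v<320)
rep("plate all",box&(X[...,2]>0.029)&(X[...,2]<.05),100)
rep("white",box&(X[...,2]>0.026)&(X[...,2]<.0345),500)
rep("troughfl",box&(X[...,2]>0.003)&(X[...,2]<.012)&(u>195)&(u<250),500)
for p in [(163,245),(225,265),(250,140),(280,139),(185,120),(390,160)]: print(p,X[p[1],p[0]].round(3))
```

```text
yellow [330. 270.] 32 mean [ 0.5232 -0.0922  0.0789] rect [522.1 -91.7] [ 3.4 42.8] 69.3 zmed 0.0798
yellow [327. 288.] 17 mean [ 0.4908 -0.0879  0.0786] rect [490.7 -88.5] [17.4  7.3] 53.8 zmed 0.0793
blue [328. 282.] 346 mean [ 0.5064 -0.0941  0.0291] rect [ 515.5 -100.1] [ 30.1 100.1] 72.9 zmed 0.03
orange [175. 118.] 22 mean [0.7877 0.2307 0.0807] rect [784.7 229.7] [35.   2.6] 7.9 zmed 0.0804
orange [142. 231.] 42 mean [0.5669 0.2704 0.0384] rect [567.1 270.6] [12.4 10.5] 7.5 zmed 0.0385
orange [176. 238.] 48 mean [0.5591 0.2038 0.0381] rect [559.4 204.2] [18.4  9.1] 42.0 zmed 0.0382
orange [162. 261.] 52 mean [0.5132 0.2231 0.0392] rect [513.3 223.3] [14.1 12.7] 69.4 zmed 0.0393
orange [177. 279.] 53 mean [0.4818 0.1914 0.0379] rect [482.1 191. ] [15.4 11.9] 8.3 zmed 0.0377
orange [136. 280.] 48 mean [0.4715 0.2675 0.0375] rect [471.6 267.4] [13.9 11.5] 6.9 zmed 0.0378
red [199. 184.] 44 mean [0.6806 0.181  0.0063] rect [681.3 180.9] [19.3 10. ] 20.3 zmed 0.0065
red [164. 196.] 46 mean [0.6485 0.2469 0.0063] rect [648.6 247.1] [11.  17.2] 35.1 zmed 0.0065
pad [331. 283.] 3031 mean [ 0.508  -0.1027  0.0063] rect [ 511.7 -102.8] [ 96.5 156.7] 84.5 zmed 0.0062
plate all [159. 259.] 8658 mean [0.518  0.2322 0.0332] rect [517.9 202.4] [271.7 167.6] 88.1 zmed 0.0325
white [154. 258.] 6914 mean [0.5182 0.2413 0.0317] rect [519.8 240.5] [195.5 158. ] 87.1 zmed 0.0318
troughfl [223. 268.] 2842 mean [0.5152 0.1104 0.0064] rect [515.7 110.4] [ 74.2 154.3] 88.2 zmed 0.0063
(163, 245) [0.545 0.228 0.035]
(225, 265) [0.521 0.107 0.011]
(250, 140) [0.774 0.085 0.034]
(280, 139) [0.779 0.025 0.041]
(185, 120) [0.801 0.22  0.04 ]
(390, 160) [ 0.772 -0.204  0.002]
```

```bash
cat >> h.py <<'E'
def plan(pos,yaw,n=1,s=None):
    "dp/angular totals to reach TCP pos (m), tool x down, tool z along world heading yaw(deg) mod 180"
    s=s or get_state(); M=rot(s["ee_rot"])
    best=None
    for y in (yaw,yaw+180):
        zc=np.array([np.cos(np.radians(y)),np.sin(np.radians(y)),0]); xc=np.array([0,0,-1.]); T=np.stack([xc,np.cross(zc,xc),zc],1)
        r=R.from_matrix(M.T@T).as_rotvec()
        print("yaw",y,"ang total units",(np.degrees(r)/90).round(3))
        if best is None or np.linalg.norm(r)<np.linalg.norm(best): best=r
    d=M.T@(np.array(pos)-s["position"])
    print("pos",s["position"].round(4),"q",s["qpos"].round(2),"F",s["contact_force"].round(1),"w",round(s["width"],4),"t",round(s["clock"],2))
    print("delta world mm",((np.array(pos)-s["position"])*1000).round(1),"tool units",(d/.12).round(3),"deg",np.degrees(best).round(2))
    print("tool axes in world (cols)\n",M.round(3))
E
python3 -c "
from h import *
plan([.5155,-.1001,.2],90-17.1)"
```

```text
yaw 72.9 ang total units [ 0.02  -0.001 -0.   ]
yaw 252.9 ang total units [-1.98   0.    -0.002]
pos [0.152  0.5541 0.2305] q [ 1.18  0.28  1.51 -0.    1.36 -0.12] F [-0.1 -0.2 -1. ] w 0.0856 t 0.1
delta world mm [ 363.5 -654.2  -30.5] tool units [ 0.261 -4.364 -4.455] deg [ 1.76 -0.09 -0.01]
tool axes in world (cols)
 [[-0.001 -0.964  0.265]
 [-0.002  0.265  0.964]
 [-1.     0.    -0.002]]
```

Call:
arm_command --series '[{"dp": [0,-0.35,-0.36],"angular": [0.02,0,0],"gripper": 85},{"dp": [0,-0.35,-0.36],"angular": [0,0,0],"gripper": 85},{"dp": [0,-0.35,-0.36],"angular": [0,0,0],"gripper": 85},{"dp": [0,-0.35,-0.36],"angular": [0,0,0],"gripper": 85},{"dp": [0,-0.35,-0.36],"angular": [0,0,0],"gripper": 85},{"dp": [0,-0.35,-0.36],"angular": [0,0,0],"gripper": 85},{"dp": [0,-0.35,-0.36],"angular": [0,0,0],"gripper": 85},{"dp": [0,-0.35,-0.36],"angular": [0,0,0],"gripper": 85}]'

```text
clock: 1.1
position: [0.3778, 0.1171, 0.2285]
ee_rot: [0.567, -0.423, 0.567, 0.422]
contact_force: [0.8, 1.4, 0.2]
width: 0.0853
```

```bash
python3 -c "
from h import *
plan([.5155,-.1001,.2],90-17.1)"
```

```text
yaw 72.9 ang total units [ 0.006 -0.001  0.001]
yaw 252.9 ang total units [-1.994 -0.002 -0.002]
pos [0.3778 0.1171 0.2285] q [ 0.13  0.    1.85 -0.    1.29 -1.15] F [0.8 1.4 0.2] w 0.0853 t 1.1
delta world mm [ 137.7 -217.2  -28.5] tool units [ 0.243 -1.617 -1.406] deg [ 0.5  -0.12  0.09]
tool axes in world (cols)
 [[ 0.001 -0.958  0.286]
 [-0.003  0.286  0.958]
 [-1.    -0.002 -0.002]]
```

Call:
arm_command --series '[{"dp": [0,-0.33,-0.28],"angular": [0.006,0,0],"gripper": 85},{"dp": [0,-0.33,-0.28],"angular": [0,0,0],"gripper": 85},{"dp": [0,-0.33,-0.28],"angular": [0,0,0],"gripper": 85},{"dp": [0,-0.33,-0.28],"angular": [0,0,0],"gripper": 85},{"dp": [0,-0.25,-0.24],"angular": [0,0,0],"gripper": 85},{"dp": [0,-0.05,-0.05],"angular": [0,0,0],"gripper": 85},{"dp": [0,0,0],"angular": [0,0,0],"gripper": 85},{"dp": [0,0,0],"angular": [0,0,0],"gripper": 85}]'

```text
clock: 2.1
position: [0.5156, -0.1124, 0.2262]
ee_rot: [0.57, -0.417, 0.571, 0.418]
contact_force: [0.4, -0.2, -0.2]
width: 0.0851
```

Run:
```python
from h import *
plan([.5155,-.1001,.2],90-17.1)
s=get_state();d=get_image("wrist");X=cloud(d,s);img=d["image"];cv2.imwrite("pics/w1.png",img)
H,S,V=cv2.split(cv2.cvtColor(img,cv2.COLOR_BGR2HSV))
def rep(n,m):
    m=cv2.morphologyEx(m.astype(np.uint8),cv2.MORPH_OPEN,np.ones((3,3)))
    c,l,st,ce=cv2.connectedComponentsWithStats(m)
    for i in range(1,c):
        if st[i,4]<200: continue
        P=X[l==i];P=P[np.isfinite(P[:,2])]
        if len(P)<50: continue
        r=cv2.minAreaRect((P[:,:2]*1000).astype(np.float32))
        print(n,ce[i].round(),len(P),"rect",np.round(r[0],1),np.round(r[1],1),round(r[2],1),"zmed",np.median(P[:,2]).round(4))
Z=X[...,2]
rep("griptop",(Z>.072)&(Z<.088)&(S>100)); rep("foottop",(Z>.024)&(Z<.035)&(S>100)); rep("pad",(V<60)&(Z>.002)&(Z<.011))
```

```text
yaw 72.9 ang total units [-0.006  0.    -0.002]
yaw 252.9 ang total units [ 1.994 -0.003 -0.   ]
pos [ 0.5156 -0.1124  0.2262] q [-0.35  0.21  1.61 -0.    1.33 -1.61] F [ 0.4 -0.2 -0.2] w 0.0851 t 2.1
delta world mm [ -0.1  12.3 -26.2] tool units [0.218 0.031 0.097] deg [-0.51  0.   -0.19]
tool axes in world (cols)
 [[-0.003 -0.953  0.303]
 [ 0.001  0.303  0.953]
 [-1.     0.003 -0.   ]]
griptop [294. 187.] 1186 rect [513.9 -98.4] [20.9 58.4] 72.5 zmed 0.0799
foottop [292. 146.] 528 rect [483.6 -89.2] [28.9 35. ] 72.8 zmed 0.0299
pad [285. 164.] 7144 rect [ 509.9 -102.3] [ 98. 156.] 84.2 zmed 0.006
```

View pics/w1.png

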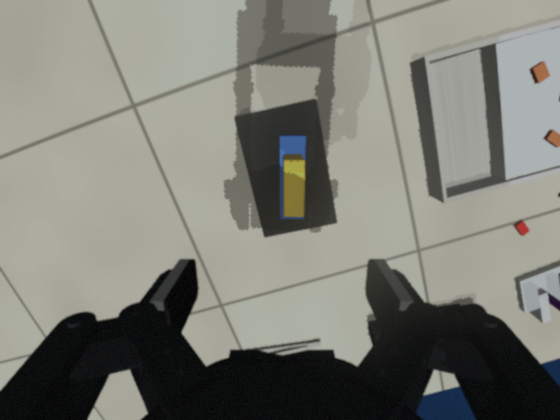

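The wrist view shows the scraper alone on its pad (yellow grip at (294,187)). Its position and yaw agree with the top view within 2 mm and 0.5°. I'm descending to grasp.

Call:
arm_command --series '[{"dp": [0.1,0.042,0.104],"angular": [-0.005,0,0],"gripper": 85},{"dp": [0.35,0,0],"angular": [0,0,0],"gripper": 85},{"dp": [0.35,0,0],"angular": [0,0,0],"gripper": 85},{"dp": [0.35,0,0],"angular": [0,0,0],"gripper": 85},{"dp": [0.25,0,0],"angular": [0,0,0],"gripper": 85},{"dp": [0.05,0,0],"angular": [0,0,0],"gripper": 85},{"dp": [0,0,0],"angular": [0,0,0],"gripper": 85},{"dp": [0,0,0],"angular": [0,0,0],"gripper": 85}]' --grip_force 60

```text
clock: 3.15
position: [0.5115, -0.0867, 0.0487]
ee_rot: [0.568, -0.422, 0.566, 0.424]
contact_force: [0.4, 0.5, -0.0]
width: 0.0849
```

```bash
python3 -c "
from h import *
plan([.5145,-.099,.043],90-17.4)"
```

```text
yaw 72.6 ang total units [ 0.01   0.002 -0.   ]
yaw 252.6 ang total units [-1.99e+00  1.00e-03  4.00e-03]
pos [ 0.5115 -0.0867  0.0487] q [-0.3   0.37  1.89  0.    0.89 -1.59] F [ 0.4  0.5 -0. ] w 0.0849 t 3.15
delta world mm [  3.  -12.3  -5.7] tool units [ 0.047 -0.053 -0.092] deg [ 0.87  0.21 -0.04]
tool axes in world (cols)
 [[ 0.    -0.959  0.285]
 [ 0.004  0.285  0.959]
 [-1.     0.001  0.004]]
```

Call:
arm_command --series '[{"dp": [0.047,-0.053,-0.092],"angular": [0.01,0,0],"gripper": 85},{"dp": [0,0,0],"angular": [0,0,0],"gripper": 85},{"dp": [0,0,0],"angular": [0,0,0],"gripper": 85},{"dp": [0,0,0],"angular": [0,0,0],"gripper": 85},{"dp": [0,0,0],"angular": [0,0,0],"gripper": 85},{"dp": [0,0,0],"angular": [0,0,0],"gripper": 85},{"dp": [0,0,0],"angular": [0,0,0],"gripper": 85},{"dp": [0,0,0],"angular": [0,0,0],"gripper": 85}]'

```text
clock: 4.15
position: [0.5165, -0.1008, 0.0452]
ee_rot: [0.572, -0.419, 0.568, 0.417]
contact_force: [-0.4, 0.0, -0.1]
width: 0.0849
```

```bash
python3 -c "
from h import *
plan([.5145,-.099,.043],90-17.4)"
```

```text
yaw 72.6 ang total units [-0.001  0.002  0.003]
yaw 252.6 ang total units [ 1.998  0.005 -0.004]
pos [ 0.5165 -0.1008  0.0452] q [-0.33  0.38  1.88  0.    0.88 -1.6 ] F [-0.4  0.  -0.1] w 0.0849 t 4.15
delta world mm [-2.   1.8 -2.2] tool units [0.018 0.021 0.009] deg [-0.13  0.2   0.28]
tool axes in world (cols)
 [[ 0.006 -0.954  0.301]
 [ 0.002  0.301  0.954]
 [-1.    -0.005  0.004]]
```

Call:
arm_command --series '[{"dp": [0.01,0.015,0.008],"angular": [0,0,0],"gripper": 85},{"dp": [0,0,0],"angular": [0,0,0],"gripper": 40},{"dp": [0,0,0],"angular": [0,0,0],"gripper": 30},{"dp": [0,0,0],"angular": [0,0,0],"gripper": 10},{"dp": [0,0,0],"angular": [0,0,0],"gripper": 10},{"dp": [0,0,0],"angular": [0,0,0],"gripper": 10},{"dp": [0,0,0],"angular": [0,0,0],"gripper": 10},{"dp": [0,0,0],"angular": [0,0,0],"gripper": 10}]' --grip_force 60

```text
clock: 5.15
position: [0.5151, -0.0992, 0.044]
ee_rot: [0.572, -0.419, 0.568, 0.417]
contact_force: [0.6, 0.2, 0.5]
width: 0.0211
```

```bash
python3 -c "
from h import *
s=get_state();t=np.radians(-1.9);Rp=np.array([[np.cos(t),-np.sin(t)],[np.sin(t),np.cos(t)]])
for l in [(-23,112),(-23,-50),(20,112),(20,-50)]: print(l,(Rp@l+[517.9,202.4]).round(1))
plan([*(Rp@[-23,112]+[517.9,202.4])/1000,.13],90-1.9)"
```

```text
(-23, 112) [498.6 315.1]
(-23, -50) [493.3 153.2]
(20, 112) [541.6 313.7]
(20, -50) [536.2 151.8]
yaw 88.1 ang total units [-0.174  0.002  0.004]
yaw 268.1 ang total units [ 1.826  0.005 -0.003]
pos [ 0.5151 -0.0992  0.044 ] q [-0.33  0.38  1.88  0.    0.88 -1.59] F [0.6 0.2 0.5] w 0.0211 t 5.15
delta world mm [-16.5 414.3  86. ] tool units [-0.711  1.167  3.253] deg [-15.63   0.16   0.32]
tool axes in world (cols)
 [[ 0.006 -0.954  0.301]
 [ 0.002  0.301  0.954]
 [-1.    -0.005  0.004]]
```

Call:
arm_command --series '[{"dp": [-0.3,0,0],"angular": [0,0,0],"gripper": 10},{"dp": [-0.4,0,0],"angular": [0,0,0],"gripper": 10},{"dp": [-0.1,0,0.15],"angular": [-0.06,0,0],"gripper": 10},{"dp": [0,0,0.3],"angular": [-0.06,0,0],"gripper": 10},{"dp": [0,0.1,0.4],"angular": [-0.05,0,0],"gripper": 10},{"dp": [0,0.1,0.4],"angular": [0,0,0],"gripper": 10},{"dp": [0,0.1,0.4],"angular": [0,0,0],"gripper": 10},{"dp": [0,0,0.3],"angular": [0,0,0],"gripper": 10}]'

```text
clock: 6.15
position: [0.4994, 0.1387, 0.1408]
ee_rot: [0.51, -0.49, 0.508, 0.491]
contact_force: [-0.6, 0.5, -1.5]
width: 0.0215
```

```bash
python3 -c "
from h import *
plan([.4986,.3151,.13],88.1)"
```

```text
yaw 88.1 ang total units [-0.002  0.002  0.001]
yaw 268.1 ang total units [ 1.998e+00  1.000e-03 -2.000e-03]
pos [0.4994 0.1387 0.1408] q [ 0.13  0.26  1.77  0.    1.11 -1.4 ] F [-0.6  0.5 -1.5] w 0.0215 t 6.15
delta world mm [ -0.8 176.4 -10.8] tool units [0.094 0.061 1.469] deg [-0.2   0.14  0.06]
tool axes in world (cols)
 [[ 0.001 -0.999  0.037]
 [ 0.002  0.037  0.999]
 [-1.    -0.001  0.002]]
```

Call:
arm_command --series '[{"dp": [0,0.03,0.4],"angular": [0,0,0],"gripper": 10},{"dp": [0,0.02,0.4],"angular": [0,0,0],"gripper": 10},{"dp": [0,0,0.35],"angular": [0,0,0],"gripper": 10},{"dp": [0,0,0.2],"angular": [0,0,0],"gripper": 10},{"dp": [0,0,0.05],"angular": [0,0,0],"gripper": 10},{"dp": [0,0,0],"angular": [0,0,0],"gripper": 10},{"dp": [0,0,0],"angular": [0,0,0],"gripper": 10},{"dp": [0,0,0],"angular": [0,0,0],"gripper": 10}]'

```text
clock: 7.15
position: [0.4962, 0.311, 0.138]
ee_rot: [0.507, -0.491, 0.51, 0.492]
contact_force: [0.5, 0.3, -0.7]
width: 0.0211
```

Run:
```python
from h import *
plan([.4986,.3151,.071],88.1)
d=get_image("side");cv2.imwrite("pics/s1.png",d["image"])
```

```text
yaw 88.1 ang total units [-0.001 -0.001 -0.003]
yaw 268.1 ang total units [ 1.999 -0.004  0.002]
pos [0.4962 0.311  0.138 ] q [ 0.44  0.36  1.62 -0.    1.16 -1.1 ] F [ 0.5  0.3 -0.7] w 0.0211 t 7.15
delta world mm [  2.4   4.1 -67. ] tool units [ 0.558 -0.021  0.036] deg [-0.06 -0.13 -0.25]
tool axes in world (cols)
 [[-0.004 -0.999  0.034]
 [-0.002  0.034  0.999]
 [-1.     0.004 -0.002]]
```

View pics/s1.png

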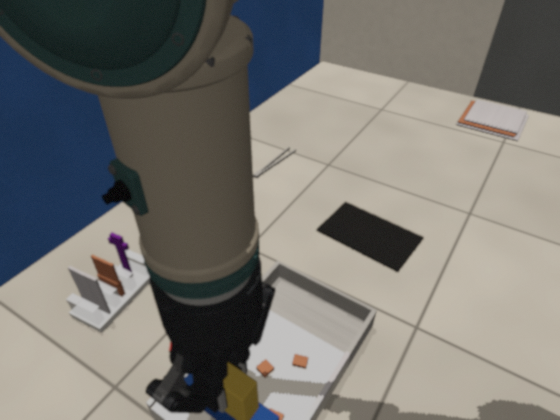

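The side view shows the scraper held above the far end of the plate (yellow grip at (240,393)) and the pad empty.

Call:
arm_command --series '[{"dp": [0.15,-0.021,0.036],"angular": [0,0,-0.003],"gripper": 10},{"dp": [0.2,0,0],"angular": [0,0,0],"gripper": 10},{"dp": [0.08,0,0],"angular": [0,0,0],"gripper": 10},{"dp": [0.03,0,0],"angular": [0,0,0],"gripper": 10},{"dp": [0,0,0],"angular": [0,0,0],"gripper": 10},{"dp": [0,0,0],"angular": [0,0,0],"gripper": 10},{"dp": [0,0,0],"angular": [0,0,0],"gripper": 10},{"dp": [0,0,0],"angular": [0,0,0],"gripper": 10}]'

```text
clock: 8.2
position: [0.502, 0.3138, 0.0853]
ee_rot: [0.511, -0.492, 0.507, 0.489]
contact_force: [-0.1, -0.1, -2.1]
width: 0.0214
```

Run:
```python
from h import *
plan([.4986,.3151,.071],88.1)
```

```text
yaw 88.1 ang total units [-0.003  0.     0.005]
yaw 268.1 ang total units [ 1.997e+00  7.000e-03 -1.000e-03]
pos [0.502  0.3138 0.0853] q [ 0.44  0.41  1.69 -0.    1.04 -1.09] F [-0.1 -0.1 -2.1] w 0.0214 t 8.2
delta world mm [ -3.4   1.3 -14.3] tool units [0.119 0.029 0.01 ] deg [-0.27  0.04  0.41]
tool axes in world (cols)
 [[ 0.007 -0.999  0.038]
 [ 0.     0.038  0.999]
 [-1.    -0.007  0.001]]
```

Call:
arm_command --series '[{"dp": [0.06,0.025,0.01],"angular": [-0.002,0,0.003],"gripper": 10},{"dp": [0.045,0,0],"angular": [0,0,0],"gripper": 10},{"dp": [0,0,0],"angular": [0,0,0],"gripper": 10},{"dp": [0,0,0],"angular": [0,0,0],"gripper": 10},{"dp": [0,0,0],"angular": [0,0,0],"gripper": 10},{"dp": [0,0,0],"angular": [0,0,0],"gripper": 10},{"dp": [0,0,0],"angular": [0,0,0],"gripper": 10},{"dp": [0,0,0],"angular": [0,0,0],"gripper": 10}]'

```text
clock: 9.2
position: [0.4989, 0.3153, 0.0719]
ee_rot: [0.509, -0.492, 0.508, 0.491]
contact_force: [0.4, 0.3, -1.5]
width: 0.0215
```

Run:
```python
from h import *
plan([.4933,.1532,.071],88.1)
```

```text
yaw 88.1 ang total units [-0.001  0.     0.001]
yaw 268.1 ang total units [ 1.999e+00  2.000e-03 -1.000e-03]
pos [0.4989 0.3153 0.0719] q [ 0.45  0.43  1.7  -0.    1.01 -1.09] F [ 0.4  0.3 -1.5] w 0.0215 t 9.2
delta world mm [  -5.6 -162.1   -0.9] tool units [ 0.007  0.    -1.352] deg [-0.07  0.04  0.13]
tool axes in world (cols)
 [[ 0.002 -0.999  0.034]
 [ 0.001  0.034  0.999]
 [-1.    -0.002  0.001]]
```

Call:
arm_command --series '[{"dp": [0.006,0,-0.08],"angular": [0,0,0],"gripper": 10},{"dp": [0,0,-0.1],"angular": [0,0,0],"gripper": 10},{"dp": [0,0,-0.1],"angular": [0,0,0],"gripper": 10},{"dp": [0,0,-0.1],"angular": [0,0,0],"gripper": 10},{"dp": [0,0,-0.1],"angular": [0,0,0],"gripper": 10},{"dp": [0,0,-0.08],"angular": [0,0,0],"gripper": 10},{"dp": [0,0,0],"angular": [0,0,0],"gripper": 10},{"dp": [0,0,0],"angular": [0,0,0],"gripper": 10}]'

```text
clock: 10.2
position: [0.4964, 0.2422, 0.0714]
ee_rot: [0.51, -0.491, 0.508, 0.49]
contact_force: [0.1, 1.1, -1.7]
width: 0.0215
```

Run:
```python
from h import *
plan([.4933,.1532,.071],88.1)
```

```text
yaw 88.1 ang total units [-0.002  0.     0.002]
yaw 268.1 ang total units [ 1.998  0.002 -0.   ]
pos [0.4964 0.2422 0.0714] q [ 0.33  0.38  1.79 -0.    0.97 -1.21] F [ 0.1  1.1 -1.7] w 0.0215 t 10.2
delta world mm [ -3.1 -89.   -0.4] tool units [ 0.003 -0.001 -0.742] deg [-0.15  0.02  0.14]
tool axes in world (cols)
 [[ 0.002 -0.999  0.036]
 [ 0.     0.036  0.999]
 [-1.    -0.002  0.   ]]
```

Call:
arm_command --series '[{"dp": [0.003,0,-0.1],"angular": [-0.001,0,0.001],"gripper": 10},{"dp": [0,0,-0.1],"angular": [0,0,0],"gripper": 10},{"dp": [0,0,-0.1],"angular": [0,0,0],"gripper": 10},{"dp": [0,0,-0.1],"angular": [0,0,0],"gripper": 10},{"dp": [0,0,-0.1],"angular": [0,0,0],"gripper": 10},{"dp": [0,0,-0.1],"angular": [0,0,0],"gripper": 10},{"dp": [0,0,-0.1],"angular": [0,0,0],"gripper": 10},{"dp": [0,0,-0.04],"angular": [0,0,0],"gripper": 10}]'

```text
clock: 11.2
position: [0.4933, 0.1476, 0.071]
ee_rot: [0.509, -0.492, 0.508, 0.491]
contact_force: [-0.7, -0.2, -1.8]
width: 0.0217
```

Run:
```python
from h import *
plan([.4933,.1532,.071],88.1)
```

```text
yaw 88.1 ang total units [-0.     0.     0.001]
yaw 268.1 ang total units [ 2.e+00  1.e-03 -0.e+00]
pos [0.4933 0.1476 0.071 ] q [ 0.16  0.33  1.87  0.    0.94 -1.38] F [-0.7 -0.2 -1.8] w 0.0217 t 11.2
delta world mm [ 0.   5.6 -0. ] tool units [0.    0.002 0.047] deg [-0.01  0.02  0.07]
tool axes in world (cols)
 [[ 0.001 -0.999  0.033]
 [ 0.     0.033  0.999]
 [-1.    -0.001  0.   ]]
```

Call:
arm_command --series '[{"dp": [0,0,0],"angular": [0,0,0],"gripper": 10},{"dp": [-0.25,0,0],"angular": [0,0,0],"gripper": 10},{"dp": [-0.3,0,0],"angular": [0,0,0],"gripper": 10},{"dp": [0,-0.1,0.3],"angular": [0,0,0],"gripper": 10},{"dp": [0,-0.1,0.4],"angular": [0,0,0],"gripper": 10},{"dp": [0,-0.1,0.4],"angular": [0,0,0],"gripper": 10},{"dp": [0,-0.05,0.2],"angular": [0,0,0],"gripper": 10},{"dp": [0,0,0],"angular": [0,0,0],"gripper": 10}]'

```text
clock: 12.2
position: [0.5419, 0.3085, 0.139]
ee_rot: [0.509, -0.492, 0.507, 0.492]
contact_force: [0.1, -0.3, -2.4]
width: 0.0214
```

Run:
```python
from h import *
plan([.5416,.3137,.071],88.1)
s=get_state();d=get_image("wrist");e=get_image("top");cv2.imwrite("pics/m2.png",np.hstack([d["image"],e["image"]])[:, :1120][::1]);
cv2.imwrite("pics/m2.png",cv2.resize(np.hstack([d["image"],e["image"][:,:300]]),(800,390)))
```

```text
yaw 88.1 ang total units [0.    0.002 0.001]
yaw 268.1 ang total units [-2.    -0.002  0.002]
pos [0.5419 0.3085 0.139 ] q [ 0.41  0.41  1.54  0.    1.19 -1.13] F [ 0.1 -0.3 -2.4] w 0.0214 t 12.2
delta world mm [ -0.3   5.2 -68. ] tool units [0.567 0.005 0.042] deg [0.01 0.14 0.11]
tool axes in world (cols)
 [[ 0.002 -0.999  0.033]
 [ 0.002  0.033  0.999]
 [-1.    -0.002  0.002]]
```

View pics/m2.png

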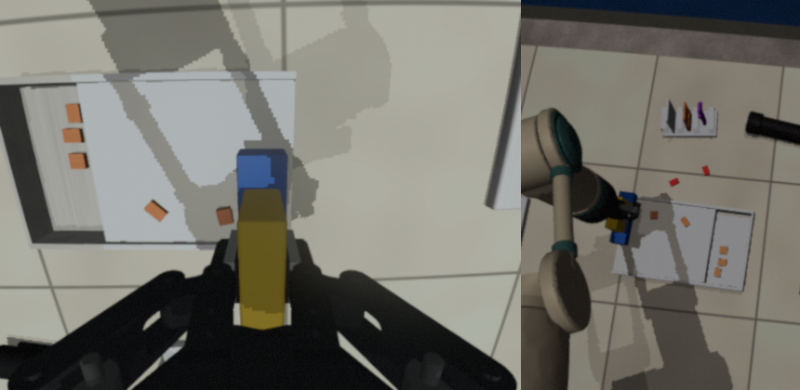

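The composite shows three chips in the trough (wrist part, about (73,113), (73,135), (78,160)) and two still on the plate at (156,210) and (225,215). The scraper is behind both of them, so I start pass 2.

Call:
arm_command --series '[{"dp": [0.1,0,0.06],"angular": [0,0,0],"gripper": 10},{"dp": [0.18,0,0],"angular": [0,0,0],"gripper": 10},{"dp": [0.1,0,0],"angular": [0,0,0],"gripper": 10},{"dp": [0.03,0,0],"angular": [0,0,0],"gripper": 10},{"dp": [0,0,0],"angular": [0,0,0],"gripper": 10},{"dp": [0,0,0],"angular": [0,0,0],"gripper": 10},{"dp": [0,0,0],"angular": [0,0,0],"gripper": 10},{"dp": [0,0,0],"angular": [0,0,0],"gripper": 10}]'

```text
clock: 13.3
position: [0.5411, 0.3108, 0.0886]
ee_rot: [0.51, -0.49, 0.509, 0.49]
contact_force: [0.2, -0.7, -1.5]
width: 0.0213
```

Run:
```python
from h import *
plan([.5416,.3137,.071],88.1)
```

```text
yaw 88.1 ang total units [-0.004  0.001  0.001]
yaw 268.1 ang total units [ 1.996e+00  1.000e-03 -1.000e-03]
pos [0.5411 0.3108 0.0886] q [ 0.41  0.45  1.6   0.    1.08 -1.12] F [ 0.2 -0.7 -1.5] w 0.0213 t 13.3
delta world mm [  0.5   2.9 -17.6] tool units [ 0.147 -0.003  0.024] deg [-0.34  0.05  0.08]
tool axes in world (cols)
 [[ 0.001 -0.999  0.039]
 [ 0.001  0.039  0.999]
 [-1.    -0.001  0.001]]
```

Call:
arm_command --series '[{"dp": [0.08,0,0.02],"angular": [-0.004,0,0],"gripper": 10},{"dp": [0.055,0,0],"angular": [0,0,0],"gripper": 10},{"dp": [0,0,0],"angular": [0,0,0],"gripper": 10},{"dp": [0,0,0],"angular": [0,0,0],"gripper": 10},{"dp": [0,0,0],"angular": [0,0,0],"gripper": 10},{"dp": [0,0,0],"angular": [0,0,0],"gripper": 10},{"dp": [0,0,0],"angular": [0,0,0],"gripper": 10},{"dp": [0,0,0],"angular": [0,0,0],"gripper": 10}]'

```text
clock: 14.3
position: [0.5414, 0.3136, 0.0716]
ee_rot: [0.509, -0.492, 0.507, 0.492]
contact_force: [-0.2, 0.2, -1.2]
width: 0.0209
```

Run:
```python
from h import *
plan([.5362,.1518,.071],88.1)
```

```text
yaw 88.1 ang total units [0.001 0.001 0.001]
yaw 268.1 ang total units [-1.999e+00 -2.000e-03  1.000e-03]
pos [0.5414 0.3136 0.0716] q [ 0.41  0.47  1.62  0.    1.05 -1.12] F [-0.2  0.2 -1.2] w 0.0209 t 14.3
delta world mm [  -5.2 -161.8   -0.6] tool units [ 0.003  0.    -1.349] deg [0.05 0.07 0.11]
tool axes in world (cols)
 [[ 0.002 -0.999  0.032]
 [ 0.001  0.032  0.999]
 [-1.    -0.002  0.001]]
```

Call:
arm_command --series '[{"dp": [0.005,0,-0.08],"angular": [0,0,0],"gripper": 10},{"dp": [0,0,-0.1],"angular": [0,0,0],"gripper": 10},{"dp": [0,0,-0.1],"angular": [0,0,0],"gripper": 10},{"dp": [0,0,-0.1],"angular": [0,0,0],"gripper": 10},{"dp": [0,0,-0.1],"angular": [0,0,0],"gripper": 10},{"dp": [0,0,-0.08],"angular": [0,0,0],"gripper": 10},{"dp": [0,0,0],"angular": [0,0,0],"gripper": 10},{"dp": [0,0,0],"angular": [0,0,0],"gripper": 10}]'

```text
clock: 15.3
position: [0.5392, 0.2404, 0.0712]
ee_rot: [0.509, -0.492, 0.508, 0.491]
contact_force: [-0.4, 0.9, -1.1]
width: 0.0214
```

Run:
```python
from h import *
plan([.5362,.1518,.071],88.1)
```

```text
yaw 88.1 ang total units [-0.     0.001  0.001]
yaw 268.1 ang total units [ 2.e+00  2.e-03 -1.e-03]
pos [0.5392 0.2404 0.0712] q [ 0.3   0.43  1.7   0.    1.01 -1.24] F [-0.4  0.9 -1.1] w 0.0214 t 15.3
delta world mm [ -3.  -88.6  -0.2] tool units [ 0.001 -0.    -0.739] deg [-0.04  0.05  0.13]
tool axes in world (cols)
 [[ 0.002 -0.999  0.034]
 [ 0.001  0.034  0.999]
 [-1.    -0.002  0.001]]
```

Call:
arm_command --series '[{"dp": [0.002,0,-0.1],"angular": [0,0,0],"gripper": 10},{"dp": [0,0,-0.1],"angular": [0,0,0],"gripper": 10},{"dp": [0,0,-0.1],"angular": [0,0,0],"gripper": 10},{"dp": [0,0,-0.1],"angular": [0,0,0],"gripper": 10},{"dp": [0,0,-0.1],"angular": [0,0,0],"gripper": 10},{"dp": [0,0,-0.1],"angular": [0,0,0],"gripper": 10},{"dp": [0,0,-0.1],"angular": [0,0,0],"gripper": 10},{"dp": [0,0,-0.04],"angular": [0,0,0],"gripper": 10}]'

```text
clock: 16.3
position: [0.536, 0.1457, 0.0708]
ee_rot: [0.509, -0.492, 0.507, 0.491]
contact_force: [0.0, 0.1, -1.6]
width: 0.0213
```

Call:
arm_command --series '[{"dp": [0,0,0],"angular": [0,0,0],"gripper": 10},{"dp": [-0.25,0,0],"angular": [0,0,0],"gripper": 10},{"dp": [-0.3,0,0],"angular": [0,0,0],"gripper": 10},{"dp": [-0.1,0,0.2],"angular": [0,0,0],"gripper": 10},{"dp": [0,0,0.3],"angular": [0,0,0],"gripper": 10},{"dp": [0,0,0.3],"angular": [0,0,0],"gripper": 10},{"dp": [0,0,0.1],"angular": [0,0,0],"gripper": 10},{"dp": [0,0,0],"angular": [0,0,0],"gripper": 10}]'

```text
clock: 17.3
position: [0.5395, 0.2578, 0.1513]
ee_rot: [0.509, -0.492, 0.507, 0.492]
contact_force: [0.3, -0.5, -2.0]
width: 0.0213
```

Run:
```python
from h import *
plan([.511,-.1025,.15],90-5.7)
d=get_image("wrist");e=get_image("top")
cv2.imwrite("pics/m3.png",cv2.resize(np.hstack([d["image"],e["image"][:,:300]]),(800,390)))
```

```text
yaw 84.3 ang total units [0.043 0.001 0.001]
yaw 264.3 ang total units [-1.957 -0.002  0.002]
pos [0.5395 0.2578 0.1513] q [ 0.33  0.36  1.58  0.    1.19 -1.21] F [ 0.3 -0.5 -2. ] w 0.0213 t 17.3
delta world mm [ -28.5 -360.3   -1.3] tool units [ 0.004  0.14  -3.009] deg [3.84 0.12 0.13]
tool axes in world (cols)
 [[ 0.002 -0.999  0.032]
 [ 0.002  0.032  0.999]
 [-1.    -0.002  0.002]]
```

View pics/m3.png

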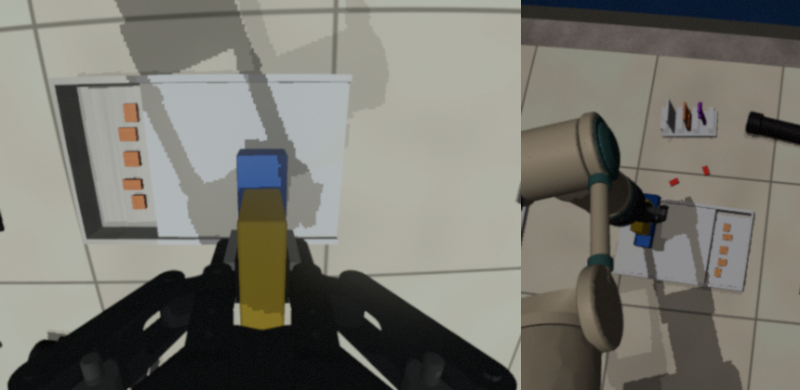

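All five chips are in the trough (wrist part, column about 130, rows 112 to 201) and the cutting surface is clear. I carry the scraper back to the pad.

Call:
arm_command --series '[{"dp": [0,0.02,-0.2],"angular": [0.02,0,0],"gripper": 10},{"dp": [0,0.02,-0.4],"angular": [0.023,0,0],"gripper": 10},{"dp": [0,0,-0.45],"angular": [0,0,0],"gripper": 10},{"dp": [0,0,-0.45],"angular": [0,0,0],"gripper": 10},{"dp": [0,0,-0.45],"angular": [0,0,0],"gripper": 10},{"dp": [0,0,-0.4],"angular": [0,0,0],"gripper": 10},{"dp": [0,0,-0.2],"angular": [0,0,0],"gripper": 10},{"dp": [0,0,0],"angular": [0,0,0],"gripper": 10}]'

```text
clock: 18.4
position: [0.5024, -0.0656, 0.151]
ee_rot: [0.527, -0.473, 0.527, 0.47]
contact_force: [0.1, 0.6, -1.5]
width: 0.0214
```

Run:
```python
from h import *
plan([.511,-.1025,.15],90-5.7)
```

```text
yaw 84.3 ang total units [-0.008 -0.002  0.002]
yaw 264.3 ang total units [1.992 0.003 0.003]
pos [ 0.5024 -0.0656  0.151 ] q [-0.27  0.23  1.78 -0.    1.13 -1.72] F [ 0.1  0.6 -1.5] w 0.0214 t 18.4
delta world mm [  8.6 -36.9  -1. ] tool units [ 0.01  -0.106 -0.298] deg [-0.72 -0.19  0.15]
tool axes in world (cols)
 [[ 0.002 -0.994  0.112]
 [-0.004  0.112  0.994]
 [-1.    -0.003 -0.003]]
```

Call:
arm_command --series '[{"dp": [0,-0.05,-0.15],"angular": [-0.008,0,0],"gripper": 10},{"dp": [0,-0.05,-0.13],"angular": [0,0,0],"gripper": 10},{"dp": [0.1,0,0],"angular": [0,0,0],"gripper": 10},{"dp": [0.25,0,0],"angular": [0,0,0],"gripper": 10},{"dp": [0.15,0,0],"angular": [0,0,0],"gripper": 10},{"dp": [0.05,0,0],"angular": [0,0,0],"gripper": 10},{"dp": [0,0,0],"angular": [0,0,0],"gripper": 10},{"dp": [0,0,0],"angular": [0,0,0],"gripper": 10}]'

```text
clock: 19.4
position: [0.5091, -0.097, 0.0815]
ee_rot: [0.525, -0.474, 0.524, 0.475]
contact_force: [-0.3, -1.1, -1.9]
width: 0.0215
```

Run:
```python
from h import *
plan([.511,-.1025,.044],90-5.7)
```

```text
yaw 84.3 ang total units [-0.001  0.001 -0.   ]
yaw 264.3 ang total units [ 1.999 -0.    -0.002]
pos [ 0.5091 -0.097   0.0815] q [-0.32  0.32  1.85  0.    0.97 -1.79] F [-0.3 -1.1 -1.9] w 0.0215 t 19.4
delta world mm [  1.9  -5.5 -37.5] tool units [ 0.312 -0.02  -0.045] deg [-0.05  0.09 -0.03]
tool axes in world (cols)
 [[-0.    -0.995  0.1  ]
 [ 0.002  0.1    0.995]
 [-1.     0.     0.002]]
```

Call:
arm_command --series '[{"dp": [0.07,-0.02,-0.045],"angular": [0,0,0],"gripper": 10},{"dp": [0.1,0,0],"angular": [0,0,0],"gripper": 10},{"dp": [0.06,0,0],"angular": [0,0,0],"gripper": 10},{"dp": [0.02,0,0],"angular": [0,0,0],"gripper": 10},{"dp": [0,0,0],"angular": [0,0,0],"gripper": 10},{"dp": [0,0,0],"angular": [0,0,0],"gripper": 10},{"dp": [0,0,0],"angular": [0,0,0],"gripper": 10},{"dp": [0,0,0],"angular": [0,0,0],"gripper": 10}]'

```text
clock: 20.4
position: [0.5123, -0.1034, 0.0508]
ee_rot: [0.525, -0.475, 0.524, 0.474]
contact_force: [0.1, -0.5, -1.9]
width: 0.0216
```

Run:
```python
from h import *
plan([.511,-.1025,.044],90-5.7)
```

```text
yaw 84.3 ang total units [-0.001  0.001  0.002]
yaw 264.3 ang total units [ 1.999e+00  3.000e-03 -1.000e-03]
pos [ 0.5123 -0.1034  0.0508] q [-0.33  0.37  1.88  0.    0.9  -1.8 ] F [ 0.1 -0.5 -1.9] w 0.0216 t 20.4
delta world mm [-1.3  0.9 -6.8] tool units [0.057 0.012 0.006] deg [-0.06  0.05  0.15]
tool axes in world (cols)
 [[ 0.003 -0.995  0.1  ]
 [ 0.001  0.1    0.995]
 [-1.    -0.003  0.001]]
```

Call:
arm_command --series '[{"dp": [0.02,0.008,0.005],"angular": [0,0,0.001],"gripper": 10},{"dp": [0.02,0,0],"angular": [0,0,0],"gripper": 10},{"dp": [0.01,0,0],"angular": [0,0,0],"gripper": 10},{"dp": [0,0,0],"angular": [0,0,0],"gripper": 10},{"dp": [0,0,0],"angular": [0,0,0],"gripper": 10},{"dp": [0,0,0],"angular": [0,0,0],"gripper": 10},{"dp": [0,0,0],"angular": [0,0,0],"gripper": 10},{"dp": [0,0,0],"angular": [0,0,0],"gripper": 10}]'

```text
clock: 21.4
position: [0.5115, -0.1026, 0.0446]
ee_rot: [0.525, -0.474, 0.524, 0.474]
contact_force: [-0.6, -0.8, -1.2]
width: 0.021
```

Run:
```python
from h import *
plan([.511,-.1025,.044],90-5.7)
```

```text
yaw 84.3 ang total units [-0.001  0.     0.001]
yaw 264.3 ang total units [ 1.999e+00  1.000e-03 -1.000e-03]
pos [ 0.5115 -0.1026  0.0446] q [-0.33  0.37  1.89  0.    0.88 -1.8 ] F [-0.6 -0.8 -1.2] w 0.021 t 21.4
delta world mm [-0.5  0.1 -0.6] tool units [0.005 0.004 0.   ] deg [-0.06  0.04  0.08]
tool axes in world (cols)
 [[ 0.002 -0.995  0.1  ]
 [ 0.001  0.1    0.995]
 [-1.    -0.001  0.001]]
```

Call:
arm_command --series '[{"dp": [0.008,0,0],"angular": [0,0,0],"gripper": 10},{"dp": [0,0,0],"angular": [0,0,0],"gripper": 10},{"dp": [0,0,0],"angular": [0,0,0],"gripper": 10},{"dp": [0,0,0],"angular": [0,0,0],"gripper": 28},{"dp": [0,0,0],"angular": [0,0,0],"gripper": 45},{"dp": [0,0,0],"angular": [0,0,0],"gripper": 65},{"dp": [0,0,0],"angular": [0,0,0],"gripper": 65},{"dp": [0,0,0],"angular": [0,0,0],"gripper": 65}]'

```text
clock: 22.4
position: [0.5122, -0.1029, 0.0443]
ee_rot: [0.525, -0.475, 0.524, 0.474]
contact_force: [-0.3, -1.0, -0.1]
width: 0.065
```

Call:
arm_command --series '[{"dp": [-0.1,0,0],"angular": [0,0,0],"gripper": 65},{"dp": [-0.3,0,0],"angular": [0,0,0],"gripper": 65},{"dp": [-0.4,0,0],"angular": [0,0,0],"gripper": 65},{"dp": [-0.4,0,0],"angular": [0,0,0],"gripper": 65},{"dp": [-0.3,0,0],"angular": [0,0,0],"gripper": 65},{"dp": [-0.1,0,0],"angular": [0,0,0],"gripper": 65},{"dp": [0,0,0],"angular": [0,0,0],"gripper": 65},{"dp": [0,0,0],"angular": [0,0,0],"gripper": 65}]'

```text
clock: 23.4
position: [0.5103, -0.1024, 0.2442]
ee_rot: [0.525, -0.475, 0.524, 0.474]
contact_force: [0.3, -0.1, 0.3]
width: 0.0649
```

Run:
```python
from h import *
s=get_state();d=get_image("wrist");X=cloud(d,s);img=d["image"];Z=X[...,2]
print(s["position"],s["clock"],s["contact_force"])
e=get_image("side");cv2.imwrite("pics/m4.png",cv2.resize(np.hstack([img,e["image"]]),(800,300)))
H,S,V=cv2.split(cv2.cvtColor(img,cv2.COLOR_BGR2HSV))
for n,m in dict(grip=(Z>.072)&(Z<.088)&(S>100),foot=(Z>.024)&(Z<.036)&(S>100),pad=(V<60)&(Z>.002)&(Z<.011)).items():
    c,l,st,ce=cv2.connectedComponentsWithStats(m.astype(np.uint8)); i=1+st[1:,4].argmax();P=X[l==i]
    r=cv2.minAreaRect((P[:,:2]*1000).astype(np.float32));print(n,ce[i].round(),r,np.median(P[:,2]))
t=get_image("top");Xt=cloud(t);H,S,V=cv2.split(cv2.cvtColor(t["image"],cv2.COLOR_BGR2HSV));z=np.load("top0.npz")
c,l,st,ce=cv2.connectedComponentsWithStats(((H>4)&(H<19)&(S>110)&(V>90)).astype(np.uint8))
for i in range(1,c):
    if st[i,4]>15: print("orange",ce[i].round(),Xt[l==i].mean(0).round(3))
df=cv2.absdiff(t["image"],z["img"]).max(-1)>40
for n,(u0,u1,v0,v1) in dict(stand=(145,215,100,152),probe=(238,325,115,165),tweez=(350,425,148,175),red=(155,210,176,203)).items(): print(n,"changed px",df[v0:v1,u0:u1].sum())
```

```text
[ 0.51025593 -0.10242547  0.24418064] 23.4 [ 0.29014305 -0.13359595  0.32314568]
grip [281. 187.] ((510.24932861328125, -102.38941192626953), (20.720205307006836, 58.1437873840332), 83.6611099243164) 0.07988236345535554
foot [281. 148.] ((478.65911865234375, -99.76824188232422), (29.44240951538086, 33.68753433227539), 83.88160705566406) 0.029946684311777078
pad [282. 168.] ((510.3481750488281, -102.42697143554688), (96.98625946044922, 154.37881469726562), 84.20252990722656) 0.005954521677757785
orange [175. 118.] [0.787 0.23  0.08 ]
orange [221. 245.] [0.56  0.119 0.014]
orange [222. 255.] [0.54  0.115 0.012]
orange [218. 269.] [0.512 0.12  0.013]
orange [216. 282.] [nan nan nan]
orange [211. 293.] [0.465 0.127 0.012]
stand changed px 0
probe changed px 0
tweez changed px 433
red changed px 0
```

View pics/m4.png

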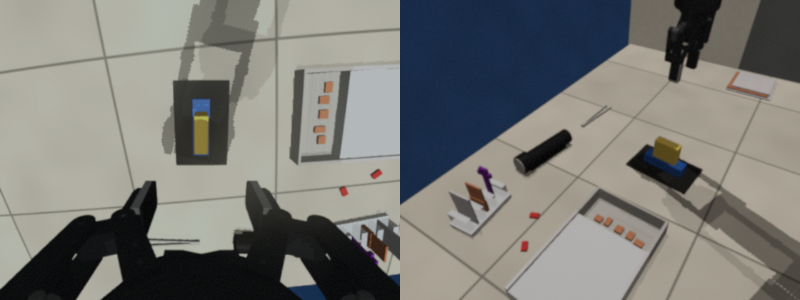

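The scraper stands centred on the pad, within 1 mm and 0.6°. All five chips are in the trough. The changed tweezers pixels in the top view are probably the arm or its shadow, since the side view shows the tweezers where they were, at about (275,162). Handing in.

```bash
python3 -c "
from rig import *
print(sign_off())"
```

```text
the job is handed in; nothing more can be done
None
```

The job is handed in at about 23.5 s of the 64 s allowed. I gripped the scraper by its yellow grip and wiped the plate in two overlapping passes. All five copper offcuts went into the trough, and the gripper stayed above them throughout. I then set the scraper back on its pad.

**Last checks**
- **Offcuts:** all five are in the trough in the top, wrist and side views, with none left on the plate. Four measured about 12–14 mm high; the fifth gave no depth reading.
- **Scraper:** it stands upright within 1 mm of the pad's centre and 0.6° of its yaw, and the gripper is open and clear of it.
- **Stand, probe and red look-alikes:** no pixels changed in the top view.
- **Tweezers:** the one check that disagreed. 433 pixels changed around them in the top view, most likely the arm or its shadow. The side view shows them in their original place, and the gripper stayed well clear of them.
- **Forces:** the readings after each move stayed below about 2.5 N.

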